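Point out the mould on the colony counter and tally it

TASK

Show the class the mould on the open plate on the colony counter: gently push the magnifier aside to the counter's left with the fingertips until its lens is well clear of the plate, then point at the green mould, holding the fingertips a finger's width (1 to 2 cm) above it for two seconds without touching the plate. Then press the blue tally key fully down and let it come up. Grip and lift nothing, keep off the red reset key, and leave the plate and everything around the counter where it is.

Things in the scene. Friction and masses are not known exactly. Their poses are not given: they have to be found in the camera images.
- counter: Colony counter, fixed: light grey housing 350 mm deep, 250 wide, deck 70 mm above the bench. Origin: on the bench under the centre of its round white lit stage (124 mm across, top 73 mm above the bench); x axis to the rear, y to its left side, z up. The front 80 mm of its top (x -165 to -85 mm) is a dark panel sloping up from 50 to 70 mm, with a display and two square keys.
- magnifier (a joint): Swing of the magnifier, rad: 0 = lens over the stage; grows clockwise seen from above as the lens swings out over the counter's left (+y) side; end stop at 1.5. Starts between 0 and 0.35. It turns level about the mast at point magnifier_pivot; about 1 N at the lens rim moves it, and it stays where it is left. From 1.0 on the lens is clear of the plate.
- magnifier_pivot (a point): Point on the axis of the magnifier's mast (14 mm thick, top of its black hub 187 mm above the bench), level with the middle of the lens ring: 150 mm behind and 30 mm left of the stage centre, 175 mm above the bench.
- lens_centre (a point): Centre of the magnifying lens: a clear glass in a black ring 110 mm across and 14 mm thick, middle 175 mm above the bench, on a flat steel arm 16 mm wide; lens centre 153 mm from the mast axis.
- plate: Open Petri plate (lid off) standing loose on the stage: clear, 90 mm across, rim 15 mm above its underside, amber agar 5.5 mm deep, with small cream colonies, one small pink one and one green mould. Origin: centre of the underside, 73 mm above the bench; z up. Sterile: not to be touched.
- mould (a point): Top of the one dark green mould colony with a pale edge (25 mm across) on the agar of the plate, 22 mm from the plate's centre along the plate's own x axis, any way round; 8 mm above the plate's underside, 7 mm below its rim.
- tally_top (a point): Middle of the top face of the blue tally key when up: a square key of 24 mm on the sloping panel, at its right end (85 mm right of the machine's middle), facing up and tilted 14 degrees to the front. It goes down with the key.
- tally (a joint): Travel of the tally key, m: 0 = up, 0.005 = fully down. It is sprung: 1.1 N to start, 4 N fully down, and comes back up when released. It counts when it is 4 mm down.
- reset (a joint): Travel of the red reset key, same kind, 55 mm left of the tally key (centre to centre): 0 = up. Pressing it wipes the count.
- dish_lid: Clear lid of the plate, 93 mm across and 10 mm high, lying open side up on the bench right of the counter. Origin: centre of its underside.
- marker: White marker pen with black cap, 140 mm long, 14 mm thick, lying right of the counter. Origin: underside, mid length.
- tip_box: Box of pipette tips, white with yellow top, 122 x 84 mm, 53 mm high, left of the counter. Origin: centre of its underside.
- closed_plate_low: Lower of two stacked closed Petri plates, 93 mm across, 16 mm high, amber agar, left of the counter. Origin: centre of its underside.
- closed_plate_high: Upper of the two stacked closed plates, same size, red agar. Origin: centre of its underside.
- media_bottle: Glass bottle with blue cap, 70 mm across, 141 mm high, right of the counter towards the rear. Origin: centre of its underside.
- pipette: White and yellow micropipette, 270 mm long, 32 mm high, lying left of the tip box. Origin: underside, near mid length.
- tube_rack: Green rack of capped tubes, 200 x 85 mm, 97 mm high, to the right of everything else. Origin: centre of its underside.

How it is judged:
By the outcome, as a careful person would: the job done as asked, in the order asked, and still so for the second after the job is handed in, with the robot touching nothing.
It also fails if it takes over 58 s, if anything falls off the work surface, if the arm or the gripper's body presses on something with over 40 N, if the wrist force passes 120 N, or if a joint passes its speed limit or range.

ROBOT

A 6-joint arm with a two-finger parallel gripper is mounted at the origin on the work surface. World frame = base frame: x ahead of the robot, y to its left, z up, the work surface at z = 0. Lengths are in mm, angles in rad, forces in N, time in s.
With the tool pointing down it reaches from about 375 to 900 mm from the base axis. Payload 3.1 kg.
Tool frame: the origin (TCP) lies on the centre line of the jaws, within the pads' length; the fingertips stand 19 mm ahead of it and the grasp point (between the pads) is the TCP (bot.tcp_to_tips is the distance from the TCP to the fingertips, in mm); y points along the fingers, x is the direction in which the jaws open and shut, and the axes are right-handed (so a half turn about y gives the same grasp; the last joint's range is limited). The gripper opens to 85 mm and grips with 20 to 120 N. Pads are 22 mm wide; open, the fingers measure 114 mm over their backs; the gripper's body (76 mm by 85 mm) begins 54 mm behind the grasp point. The pads swing forward as they close: fully open they stand 13 mm farther back than shut.
Start: joints at [1.058, 0.527, 1.433, -0, 1.181, -0.178], TCP at [204.731, 590.493, 250.31] pointing down, gripper open.
Joint ranges: [-3.08, 3.08], [-0.75, 2.2], [0.22, 2.44], [-1.43, 4.57], [0, 2.65], [-2.85, 2.85]. Speed limits (rad/s): [2.79, 2.79, 3.14, 3.14, 3.14, 3.14].

INTERFACE

Orientations are given as [roll, pitch, yaw] about the fixed x, y, z axes, in that order (R = Rz(yaw) Ry(pitch) Rx(roll)).
In Python, from plant import monitor, optics, bot gives the robot as it stands. The module is installed in compiled form; this text tells all that it offers.
- The arm moves only by the tool move_arm, never from a script. Its argument "plan" is a list of rows, each an object with "delta_pos": the shift along the world's x, y, z in mm, a list of three; "delta_rot": the turn, a rotation vector about the world's x, y, z in units of 5 degrees (1.0 is 5 degrees), a list of three. In form: [{"delta_pos": [dx, dy, dz], "delta_rot": [rx, ry, rz]}, ...]. A call has 1 to 10 rows; each row is the pose to reach, as a shift and turn from the pose commanded when the call began; what a row does not reach only later rows make up. A row lasts 1/12 s, in which the tool goes at most 41.7 mm and 7.16 degrees, less where a joint would pass 70% of its speed; a pose out of reach is approached as far as the arm can. A call with a gripper value outside its range is refused whole. "jaw" is the closure, from -1 (fully open) to 1 (shut), set as the call begins (left out, the last holds). The fingers move at their own pace and stop on an object; "newtons" is the grip in N (left out, the last holds). Time passes only in rows, so rows that repeat a pose let the fingers close. It gives the time, the measured TCP pose, the force and the opening at its end, in the units of the state.
- monitor.read_state(): the state, without advancing time (a new reading comes with each control period).
- optics.capture(name): name is "side" or "top" or "wrist"; returns a dict with "pixels" (400x640x3 uint8, red, green, blue), "fov_y" (degrees; the focal length in pixels is half the picture's height over the tangent of half this angle, whatever the lens; pixels are square), "cx", "cy" (the principal point, pixels), "distortion" ([k1, k2, p1, p2, k3] as OpenCV has them; the pictures are not rectified), "T" (4x4, takes a point from camera to world coordinates); the wrist camera has in their place "hand_eye" (4x4, takes a point from camera to tool coordinates, whose origin is the TCP and whose axes are the tool frame's). Camera axes: x right, y up, looking along -z (the intrinsics and any distortion apply to the point x, -y, -z); pixel columns grow to the right and rows downward; lengths in mm; the calibration is good to about 2 mm. A picture is of the moment at which its call begins: read the wrist's pose just before it. There is no depth.
- bot.sign_off(): hands the job in, once; it reports no verdict.
The state is a dict: "clock": time; "q": joint angles; "dq": joint speeds; "joint_efforts": joint torques, N m; "tcp_pos": TCP position; "ee_rot": TCP orientation; "wrist_force": force on the tool from outside, world axes, zero at the start; "torque": the same for the moment, N m; "opening": opening from 0.0 (shut) to 1.0 (fully open).
Only numpy, scipy, OpenCV 4.12 (cv2) and the standard library are available. Lean on these libraries where they do the work, as an engineer would, in place of code of your own. Each camera call takes 0.05 s, during which the arm holds its last target. There are 200 camera calls.

## Working session

There is one attempt and no reset: what is moved stays moved. The work goes in short steps, Python scripts to look and compute and a tool call to move; the robot and the scene stay as the last step left them, time stands still between calls to the robot, and variables do not carry over. Pictures are saved under pics/ and viewed, about 8 in all and at most 12, crops included, and the job is handed in when it is done.

Besides the shell and the picture viewer there is one more tool, called in YAML: its name, and indented under it one key for each argument. move_arm: Moves the arm, as the interface text tells. Its arguments: {"type":"object","properties":{"plan":{"type":"array","items":{"type":"object","properties":{"delta_pos":{"type":"array","items":{"type":"number"}},"delta_rot":{"type":"array","items":{"type":"number"}}}}},"jaw":{"type":"number"},"newtons":{"type":"number"}},"required":["plan"]}

```bash
mkdir -p pics; cat > h.py <<'E'
import numpy as np, cv2
from plant import monitor, optics, bot
from scipy.spatial.transform import Rotation as R
def cap(n,f):
    s=monitor.read_state(); c=optics.capture(n)
    cv2.imwrite('pics/'+f,c['pixels'][:,:,::-1])
    if 'T' in c: T=np.array(c['T'])
    else:
        W=np.eye(4); W[:3,:3]=R.from_euler('xyz',s['ee_rot']).as_matrix(); W[:3,3]=s['tcp_pos']; T=W@np.array(c['hand_eye'])
    F=200/np.tan(np.radians(c['fov_y']/2))
    K=np.array([[F,0,c['cx']],[0,F,c['cy']],[0,0,1.]])
    np.savez('pics/'+f+'.npz',T=T,K=K,D=np.array(c['distortion'],float))
def ray(f,u,v):
    d=np.load('pics/'+f+'.npz'); p=cv2.undistortPoints(np.array([[[u,v]]],float),d['K'],d['D'])[0,0]
    T=d['T']; return T[:3,3],T[:3,:3]@np.array([p[0],-p[1],-1])
def at(f,u,v,z):
    o,r=ray(f,u,v); return o+r*(z-o[2])/r[2]
def proj(f,P):
    d=np.load('pics/'+f+'.npz');T=d['T']; p=(np.atleast_2d(P)-T[:3,3])@T[:3,:3]
    q=p*[1,-1,-1]; return cv2.projectPoints(q,np.zeros(3),np.zeros(3),d['K'],d['D'])[0][:,0]
E
python3 -c "
from h import *
print(monitor.read_state())
cap('top','top1.png');cap('side','side1.png')
for f in('top1.png','side1.png'): print(np.load('pics/'+f+'.npz')['T'].round(2))
a=cv2.imread('pics/top1.png');b=cv2.imread('pics/side1.png')
"
```

```text
{'clock': 0.0, 'q': array([ 1.05848120e+00,  5.28473117e-01,  1.43391366e+00,  1.72362325e-05,
        1.18137836e+00, -1.78504034e-01]), 'dq': array([-1.26742638e-04, -7.96521287e-04, -4.71428981e-05, -5.48449041e-04,
        3.70526890e-04,  1.23776804e-03]), 'joint_efforts': array([-1.71470776e-03, -4.42353880e+01, -1.78021431e+01, -3.06536376e-04,
        8.55407445e-03,  3.94737523e-07]), 'tcp_pos': array([204.41293793, 589.91285988, 249.32568389]), 'ee_rot': array([-1.57039491,  0.00213514,  1.2369791 ]), 'wrist_force': array([ 0.18274427,  0.24733583, -0.30982171]), 'torque': array([ 0.00672148, -0.04280733, -0.03398124]), 'opening': 1.0006005433480056}
[[ 1.00000e-02  9.90000e-01 -1.60000e-01  4.77320e+02]
 [-1.00000e+00  1.00000e-02  1.00000e-02 -1.71200e+01]
 [ 1.00000e-02  1.60000e-01  9.90000e-01  1.09044e+03]
 [ 0.00000e+00  0.00000e+00  0.00000e+00  1.00000e+00]]
[[-1.0000e+00  4.0000e-02 -2.0000e-02  5.7081e+02]
 [-4.0000e-02 -7.2000e-01  6.9000e-01  8.0966e+02]
 [ 1.0000e-02  6.9000e-01  7.2000e-01  9.8043e+02]
 [ 0.0000e+00  0.0000e+00  0.0000e+00  1.0000e+00]]
```

View pics/top1.png

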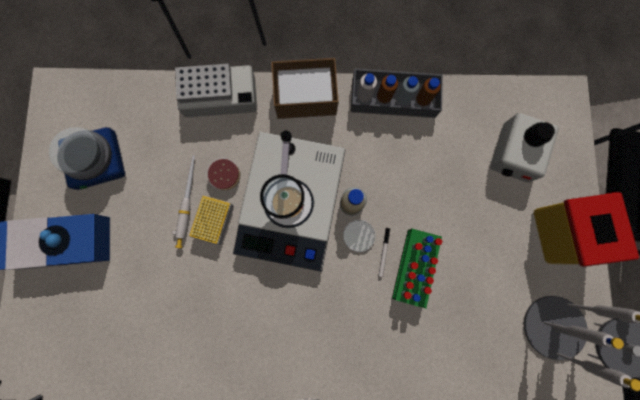

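View pics/side1.png

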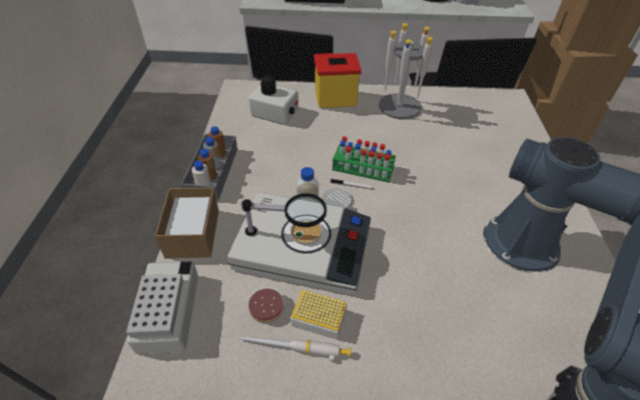

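Top view: counter around (290,200), yawed slightly; magnifier ring at (287,201), tally at (310,255), reset (290,251). Enlarging for measurement.

```bash
python3 -c "
from h import *
a=cv2.imread('pics/top1.png')[120:280,220:360];b=cv2.imread('pics/side1.png')[185:295,220:380]
A=cv2.resize(a,None,fx=3.7,fy=3.7,interpolation=3)  
cv2.imwrite('pics/a.png',cv2.convertScaleAbs(A,alpha=1.3))
cv2.imwrite('pics/b.png',cv2.convertScaleAbs(cv2.resize(b,None,fx=5,fy=5,interpolation=3),alpha=1.2))"
```

```text
(no output)
```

View pics/a.png

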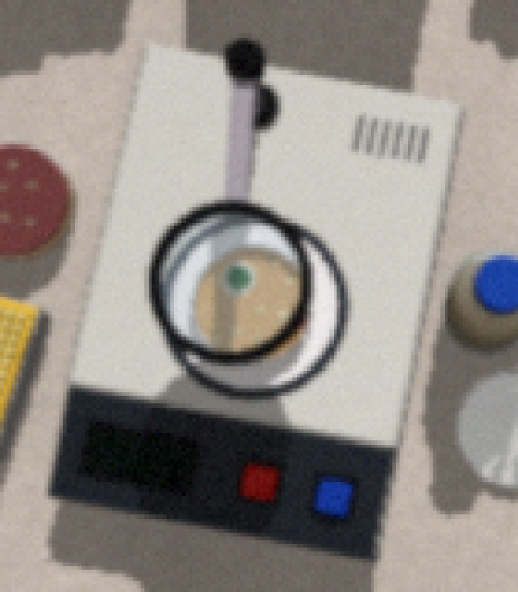

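View pics/b.png

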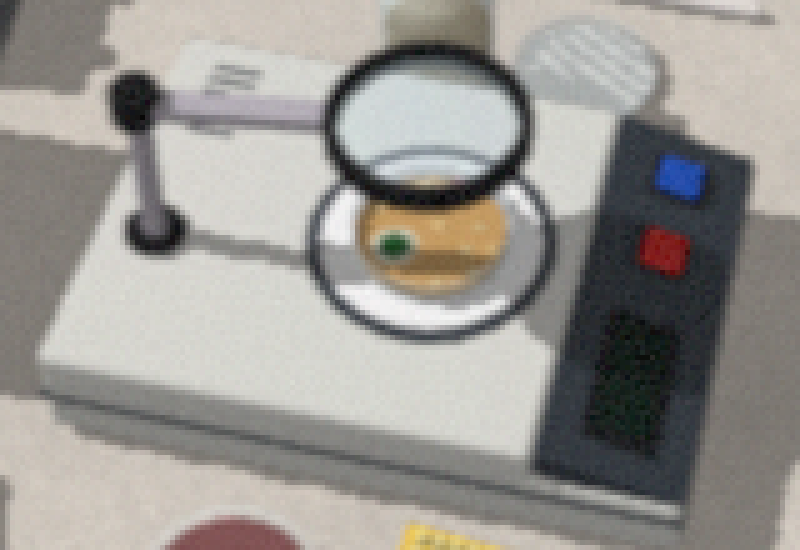

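```bash
cat > fit.py <<'E'
from h import *
from scipy.optimize import least_squares
t=lambda u,v:('top1.png',220+u/3.7,120+v/3.7)
s=lambda u,v:('side1.png',220+u/5,185+v/5)
O=[(t(147,45),(185,125,70)),(t(460,103),(185,-125,70)),(t(70,385),(-85,125,70)),(t(395,447),(-85,-125,70)),(t(50,496),(-165,125,50)),(t(376,558),(-165,-125,50)),
(s(431,245),(0,0,73)),(t(262,307),(0,0,73)),(t(245,58),(150,30,187)),(s(134,102),(150,30,180)),(s(622,115),(-85,-125,70)),(s(535,465),(-85,125,70)),
(t(334,496),'t'),(s(681,179),'t'),(t(260,482),'r'),(s(665,251),'r')]
def M(p): 
    return R.from_euler('z',p[2]).as_matrix(),np.array([p[0],p[1],0])
def res(p):
    m,o=M(p); r=[]
    for (f,u,v),P in O:
        if P=='t':P=(p[3],-85,p[4])
        if P=='r':P=(p[3],-30,p[4])
        r+=list(proj(f,m@np.array(P,float)+o)[0]-[u,v])
    return r
q=least_squares(res,[500,50,0,-125,65],loss='soft_l1')
print(q.x.round(3)); print(np.reshape(res(q.x),(-1,2)).round(1).tolist())
p=q.x; m,o=M(p)
w=lambda P:m@np.array(P,float)+o
L=at('top1.png',220+231/3.7,120+281/3.7,175); L2=at('side1.png',220+428/5,185+125/5,175)
pv=w((150,30,175))
for l in(L,L2):
    a=m.T@(l-pv); print('lens',l.round(1),np.hypot(a[0],a[1]),'local',(m.T@(l-o)).round(1),'swing',np.arctan2(a[1],-a[0])-np.arctan2(-30,150))
mo=at('side1.png',220+395/5,185+244/5,81); print('mould side',mo.round(1),m.T@(mo-o))
mo=at('top1.png',220+237/3.7,120+277/3.7,81); print('mould top(refracted?)',mo.round(1),m.T@(mo-o))
pc=at('side1.png',220+433/5,185+240/5,80);print('plate',pc, m.T@(pc-o))
print('tally',w((p[3],-85,p[4])),'reset',w((p[3],-30,p[4])),'pivot',pv)
np.save('p.npy',p)
E
python3 fit.py
```

```text
[ 6.28396e+02  5.82540e+01 -1.80000e-01 -1.26108e+02  5.90530e+01]
[[-1.5, -1.1], [1.0, -0.3], [-2.0, 0.7], [0.8, 1.4], [-1.6, 0.1], [0.2, 0.8], [-0.2, -2.0], [-2.4, -0.1], [-0.7, -0.1], [-0.3, -1.5], [-0.0, -2.1], [-0.4, -2.5], [-0.2, 0.5], [-0.5, -0.1], [-0.0, 0.5], [-0.5, -0.1]]
lens [630.3  65.8 175. ] 151.13531217011132 local [  0.5   7.8 175. ] swing 0.049976369701652146
lens [627.7  69.6 175. ] 153.84364950460107 local [ -2.7  11.  175. ] swing 0.07379546176889983
mould side [646.6  72.4  81. ] [15.39867019 17.15876267 81.        ]
mould top(refracted?) [649.  70.  81.] [18.19730658 15.26879856 81.        ]
plate [626.13667808  67.63646683  80.        ] [-3.89945678  8.82803159 80.        ]
tally [489.12962657  -2.84466991  59.05253406] reset [498.95734135  51.27017114  59.05253406] pivot [781.34243642  60.96806209 175.        ]
```

```bash
python3 -c "
from h import *
p=np.load('p.npy');m=R.from_euler('z',p[2]).as_matrix();o=np.array([p[0],p[1],0])
print(bot.tcp_to_tips,[x for x in dir(bot) if x[0]!='_'])
print('pre',m@[10,-95,0]+o)
for s in np.arange(.0,1.35,.1):
  a=s-.197; P=np.array([150,30,0])+153*np.array([-np.cos(a),np.sin(a),0])-68*np.array([np.sin(a),np.cos(a),0]); print(round(s,1),(m@P+o).round(0))
"
```

```text
19.0 ['Unreachable', 'sign_off', 'tcp_to_tips']
pre [621.25985287 -37.00421177   0.        ]
0.0 [630. -10.   0.]
0.1 [623.   6.   0.]
0.2 [619.  22.   0.]
0.3 [615.  38.   0.]
0.4 [614.  55.   0.]
0.5 [614.  72.   0.]
0.6 [616.  88.   0.]
0.7 [620. 105.   0.]
0.8 [625. 121.   0.]
0.9 [632. 136.   0.]
1.0 [640. 151.   0.]
1.1 [650. 164.   0.]
1.2 [660. 177.   0.]
1.3 [673. 188.   0.]
```

move_arm:
  plan:
    - {"delta_pos":[30,-25,20],"delta_rot":[0,0,0.5]}
    - {"delta_pos":[55,-50,30],"delta_rot":[0,0,1]}
    - {"delta_pos":[80,-80,30],"delta_rot":[0,0,1.5]}
    - {"delta_pos":[105,-110,30],"delta_rot":[0,0,1.8]}
    - {"delta_pos":[130,-140,30],"delta_rot":[0,0,1.8]}
    - {"delta_pos":[155,-170,30],"delta_rot":[0,0,1.8]}
    - {"delta_pos":[180,-200,30],"delta_rot":[0,0,1.8]}
    - {"delta_pos":[205,-230,30],"delta_rot":[0,0,1.8]}
    - {"delta_pos":[230,-260,30],"delta_rot":[0,0,1.8]}
    - {"delta_pos":[250,-290,30],"delta_rot":[0,0,1.8]}
  jaw: 1
  newtons: 20

```text
clock: 0.93
tcp_pos: [456.2, 298.7, 280.1]
ee_rot: [-1.571, -0.0, 1.394]
wrist_force: [0.8, -0.2, 1.0]
opening: -0.004
```

move_arm:
  plan:
    - {"delta_pos":[17,-34,0]}
    - {"delta_pos":[34,-68,0]}
    - {"delta_pos":[51,-102,0]}
    - {"delta_pos":[68,-136,0]}
    - {"delta_pos":[85,-170,0]}
    - {"delta_pos":[102,-204,0]}
    - {"delta_pos":[119,-238,0]}
    - {"delta_pos":[136,-272,0]}
    - {"delta_pos":[153,-306,0]}
    - {"delta_pos":[170,-340,0]}

```text
validation failed for argument at $.pl...
```

move_arm:
  plan:
    - {"delta_pos":[0,-2,0]}
    - {"delta_pos":[0,-4,-10]}
    - {"delta_pos":[0,-4,-30]}
    - {"delta_pos":[0,-4,-50]}
    - {"delta_pos":[0,-4,-70]}
    - {"delta_pos":[0,-4,-85]}
    - {"delta_pos":[0,-4,-95]}
    - {"delta_pos":[0,-4,-99]}
    - {"delta_pos":[0,-4,-99]}

```text
validation failed for argument at $.pl...
```

```bash
python3 -c "
from h import *
cap('top','t2.png');cap('side','s2.png');print(monitor.read_state()['tcp_pos'],monitor.read_state()['wrist_force'])
a=cv2.imread('pics/t2.png')[130:280,230:350];b=cv2.imread('pics/s2.png')[130:290,240:400]
f=lambda i:cv2.convertScaleAbs(cv2.resize(i,(int(i.shape[1]*480/i.shape[0]),480),interpolation=3),alpha=1.2)
cv2.imwrite('pics/c2.png',np.hstack([f(b)]+[f(a)[:,:310]]))"
```

```text
[457.94608488 296.43097731 279.9734412 ] [ 0.13971653  0.42379841 -0.14151141]
```

View pics/c2.png

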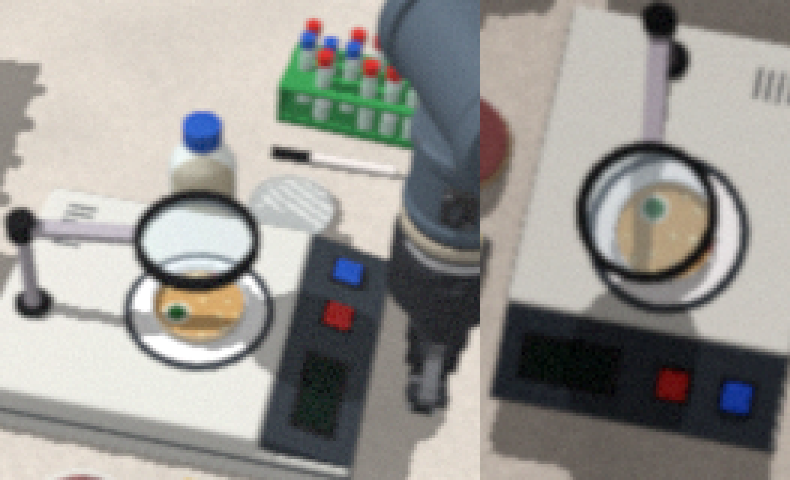

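Rows need delta_rot: both moves were refused, so the picture just shows the arm still at the counter's front-left with everything unmoved.

move_arm:
  plan:
    - {"delta_pos":[17,-34,0],"delta_rot":[0,0,0]}
    - {"delta_pos":[34,-68,0],"delta_rot":[0,0,0]}
    - {"delta_pos":[51,-102,0],"delta_rot":[0,0,0]}
    - {"delta_pos":[68,-136,0],"delta_rot":[0,0,0]}
    - {"delta_pos":[85,-170,0],"delta_rot":[0,0,0]}
    - {"delta_pos":[102,-204,0],"delta_rot":[0,0,0]}
    - {"delta_pos":[119,-238,0],"delta_rot":[0,0,0]}
    - {"delta_pos":[136,-272,0],"delta_rot":[0,0,0]}
    - {"delta_pos":[153,-306,0],"delta_rot":[0,0,0]}
    - {"delta_pos":[170,-340,0],"delta_rot":[0,0,0]}

```text
clock: 1.87
tcp_pos: [624.9, -40.3, 279.9]
ee_rot: [-1.57, -0.001, 1.395]
wrist_force: [0.2, 0.5, -0.1]
opening: 0.001
```

move_arm:
  plan:
    - {"delta_pos":[0,-2,0],"delta_rot":[0,0,0]}
    - {"delta_pos":[0,-4,-10],"delta_rot":[0,0,0]}
    - {"delta_pos":[0,-4,-30],"delta_rot":[0,0,0]}
    - {"delta_pos":[0,-4,-50],"delta_rot":[0,0,0]}
    - {"delta_pos":[0,-4,-70],"delta_rot":[0,0,0]}
    - {"delta_pos":[0,-4,-85],"delta_rot":[0,0,0]}
    - {"delta_pos":[0,-4,-95],"delta_rot":[0,0,0]}
    - {"delta_pos":[0,-4,-99],"delta_rot":[0,0,0]}
    - {"delta_pos":[0,-4,-99],"delta_rot":[0,0,0]}

```text
clock: 2.62
tcp_pos: [623.6, -42.1, 180.0]
ee_rot: [-1.568, -0.0, 1.395]
wrist_force: [0.2, -0.2, 0.3]
opening: -0.002
```

```bash
cat > look.py <<'E'
from h import *
import sys
n=sys.argv[1]
cap('top',f't{n}.png');cap('side',f's{n}.png');s=monitor.read_state();print(s['tcp_pos'],s['wrist_force'],s['clock'])
a=cv2.imread(f'pics/t{n}.png')[130:280,230:350];b=cv2.imread(f'pics/s{n}.png')[130:290,240:400]
f=lambda i:cv2.convertScaleAbs(cv2.resize(i,(int(i.shape[1]*480/i.shape[0]),480),interpolation=3),alpha=1.2)
cv2.imwrite(f'pics/c{n}.png',np.hstack([f(b)]+[f(a)[:,:310]]))
E
python3 look.py 3
```

```text
[625.02371707 -42.94304549 181.86284556] [ 0.22639079 -0.66903729  0.72235278] 2.7167
```

View pics/c3.png

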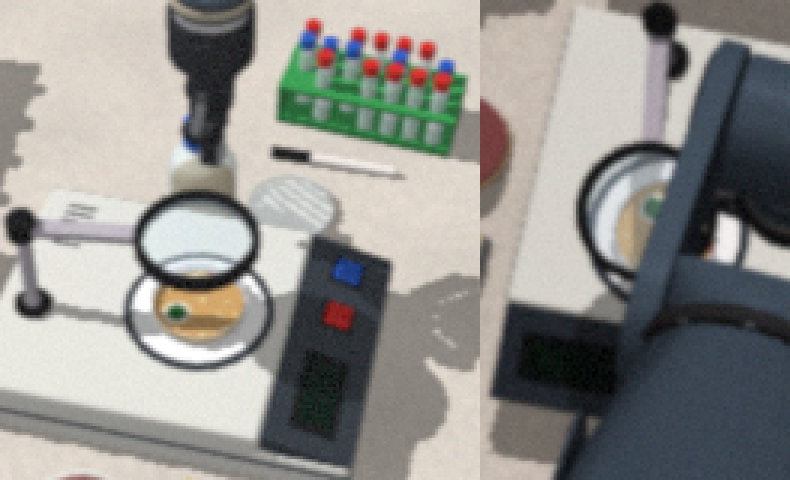

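Fingers (crop ~ (210,160)) stand just right of the lens ring, clear of the bottle behind. Pushing along the arc.

move_arm:
  plan:
    - {"delta_pos":[0,8,-2],"delta_rot":[0,0,0]}
    - {"delta_pos":[0,16,-4],"delta_rot":[0,0,0]}
    - {"delta_pos":[0,24,-4],"delta_rot":[0,0,0]}
    - {"delta_pos":[0,30,-4],"delta_rot":[0,0,0]}
    - {"delta_pos":[0,35,-4],"delta_rot":[0,0,0]}
    - {"delta_pos":[-1,40,-4],"delta_rot":[0,0,0]}
    - {"delta_pos":[-2,45,-4],"delta_rot":[0,0,0]}
    - {"delta_pos":[-3,50,-4],"delta_rot":[0,0,0]}
    - {"delta_pos":[-4,55,-4],"delta_rot":[0,0,0]}
    - {"delta_pos":[-5,60,-4],"delta_rot":[0,0,0]}

```text
clock: 3.55
tcp_pos: [619.4, 16.7, 177.4]
ee_rot: [-1.57, 0.0, 1.394]
wrist_force: [-0.2, -0.1, 2.2]
opening: -0.0
```

move_arm:
  plan:
    - {"delta_pos":[-1,6,0],"delta_rot":[0,0,0]}
    - {"delta_pos":[-2,12,0],"delta_rot":[0,0,0]}
    - {"delta_pos":[-4,18,0],"delta_rot":[0,0,0]}
    - {"delta_pos":[-5,24,0],"delta_rot":[0,0,0]}
    - {"delta_pos":[-6,30,0],"delta_rot":[0,0,0]}
    - {"delta_pos":[-6,36,0],"delta_rot":[0,0,0]}
    - {"delta_pos":[-6,42,0],"delta_rot":[0,0,0]}
    - {"delta_pos":[-6,48,0],"delta_rot":[0,0,0]}
    - {"delta_pos":[-6,54,0],"delta_rot":[0,0,0]}
    - {"delta_pos":[-6,60,0],"delta_rot":[0,0,0]}

```text
clock: 4.38
tcp_pos: [613.7, 77.1, 177.3]
ee_rot: [-1.571, 0.0, 1.394]
wrist_force: [0.4, -1.2, 0.2]
opening: -0.004
```

move_arm:
  plan:
    - {"delta_pos":[1,6,0],"delta_rot":[0,0,0]}
    - {"delta_pos":[2,12,0],"delta_rot":[0,0,0]}
    - {"delta_pos":[3,18,0],"delta_rot":[0,0,0]}
    - {"delta_pos":[4,24,0],"delta_rot":[0,0,0]}
    - {"delta_pos":[6,30,0],"delta_rot":[0,0,0]}
    - {"delta_pos":[8,36,0],"delta_rot":[0,0,0]}
    - {"delta_pos":[10,42,0],"delta_rot":[0,0,0]}
    - {"delta_pos":[13,48,0],"delta_rot":[0,0,0]}
    - {"delta_pos":[16,54,0],"delta_rot":[0,0,0]}
    - {"delta_pos":[19,60,0],"delta_rot":[0,0,0]}

```text
clock: 5.22
tcp_pos: [633.0, 137.1, 177.3]
ee_rot: [-1.571, 0.0, 1.394]
wrist_force: [-0.2, -0.9, 0.3]
opening: -0.002
```

move_arm:
  plan:
    - {"delta_pos":[3,5,0],"delta_rot":[0,0,0]}
    - {"delta_pos":[6,10,0],"delta_rot":[0,0,0]}
    - {"delta_pos":[9,15,0],"delta_rot":[0,0,0]}
    - {"delta_pos":[13,20,0],"delta_rot":[0,0,0]}
    - {"delta_pos":[17,25,0],"delta_rot":[0,0,0]}
    - {"delta_pos":[21,30,0],"delta_rot":[0,0,0]}
    - {"delta_pos":[25,35,0],"delta_rot":[0,0,0]}
    - {"delta_pos":[29,40,0],"delta_rot":[0,0,0]}
    - {"delta_pos":[33,44,0],"delta_rot":[0,0,0]}
    - {"delta_pos":[33,44,0],"delta_rot":[0,0,0]}

```text
clock: 6.05
tcp_pos: [666.8, 181.6, 177.4]
ee_rot: [-1.572, -0.001, 1.395]
wrist_force: [0.4, 0.6, 0.1]
opening: 0.001
```

move_arm:
  plan:
    - {"delta_pos":[-4,-8,0],"delta_rot":[0,0,0]}
    - {"delta_pos":[-8,-20,0],"delta_rot":[0,0,0]}
    - {"delta_pos":[-14,-40,20],"delta_rot":[0,0,0]}
    - {"delta_pos":[-20,-60,40],"delta_rot":[0,0,0]}
    - {"delta_pos":[-24,-85,40],"delta_rot":[0,0,0]}
    - {"delta_pos":[-26,-105,40],"delta_rot":[0,0,0]}
    - {"delta_pos":[-28,-112,40],"delta_rot":[0,0,0]}
    - {"delta_pos":[-28,-112,40],"delta_rot":[0,0,0]}
    - {"delta_pos":[-28,-112,40],"delta_rot":[0,0,0]}

```text
clock: 6.8
tcp_pos: [637.3, 68.1, 217.2]
ee_rot: [-1.57, -0.001, 1.392]
wrist_force: [0.1, 0.5, 0.5]
opening: 0.0
```

```bash
python3 look.py 4; python3 -c "
from h import *
cap('wrist','w4.png')
b=cv2.imread('pics/c4.png')[:,:480]; w=cv2.imread('pics/w4.png')
cv2.imwrite('pics/d4.png',np.hstack([cv2.resize(b,(300,300)),cv2.resize(w,(480,300))]))"
```

```text
[637.50254081  69.26905859 217.03796119] [0.56741885 0.56517918 0.2650602 ] 6.9
```

View pics/d4.png

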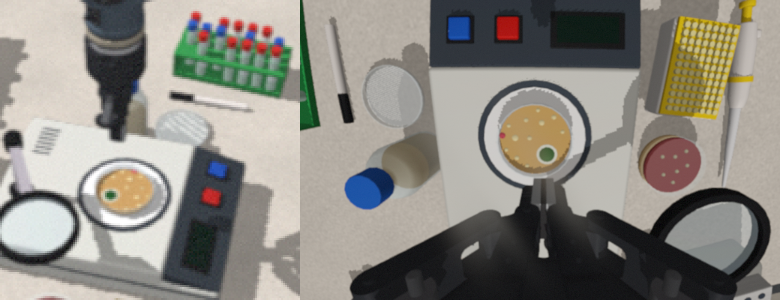

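Lens now well out to the left; wrist view shows mould at ~(329,205), tally ~(212,38), reset ~(277,37). Measuring.

```bash
python3 -c "
from h import *
p=np.load('p.npy');m=R.from_euler('z',p[2]).as_matrix();o=np.array([p[0],p[1],0]); lo=lambda P:(m.T@(P-o)).round(1)
def cen(f,cond,win):
    a=cv2.imread('pics/'+f).astype(int);b,g,r=a[...,0],a[...,1],a[...,2]
    k=cond(b,g,r);M=np.zeros_like(k);u0,u1,v0,v1=win;M[v0:v1,u0:u1]=1;v,u=np.nonzero(k&M);return u.mean(),v.mean(),len(u)
G=lambda b,g,r:(g>r+12)&(g>b+5);B=lambda b,g,r:(b>r+60)&(b>g+40);Rd=lambda b,g,r:(r>b+60)&(r>g+60)
w='w4.png'
u,v,n=cen(w,G,(290,360,170,240));P=at(w,u,v,81);print('mould w',u,v,n,P.round(1),lo(P))
u,v,n=cen('s4.png',G,(270,330,200,260));P=at('s4.png',u,v,81);print('mould s',u,v,n,P.round(1),lo(P))
for nm,c,win in(('tally',B,(170,240,0,70)),('reset',Rd,(245,310,0,70))):
    u,v,n=cen(w,c,win);P=at(w,u,v,63);print(nm,u,v,n,P.round(1),lo(P))
a,b=ray(w,*cen(w,B,(170,240,0,70))[:2]);
u,v,_=cen('s4.png',B,(330,380,190,240));c,d=ray('s4.png',u,v)
b=b/np.linalg.norm(b);d=d/np.linalg.norm(d)
t=np.linalg.lstsq(np.c_[b,-d],c-a,rcond=None)[0];print('tally tri',a+b*t[0],c+d*t[1],lo((a+b*t[0]+c+d*t[1])/2))
P=at(w,(534.5-300)/.75,134/.75,73);print('stage',P,lo(P))
P=at(w,(711-300)/.75,238/.75,175);print('lens',P,lo(P));
P=at('s4.png',240+39/300*160,130+226/300*160,175);print('lens s',P,lo(P));
l=lo(P)-[150,30,175];print('swing',np.arctan2(l[1],-l[0])+.197)
"
```

```text
mould w 329.0407407407407 205.6037037037037 270 [650.6  72.5  81. ] [19.3 18.  81. ]
mould s 298.3636363636364 233.6818181818182 22 [648.4  72.1  81. ] [17.2 17.2 81. ]
tally 211.6703910614525 37.69944134078212 895 [ 4.926e+02 -1.000e-01  6.300e+01] [-123.2  -81.7   63. ]
reset 276.6089813800657 37.004381161007665 913 [502.4  54.   63. ] [-123.2  -26.7   63. ]
tally tri [ 4.92641691e+02 -4.82423140e-02  6.33233593e+01] [489.8563339   -0.91454641  64.33601119] [-124.4  -82.3   63.8]
stage [625.29129989  62.00241643  73.        ] [-3.7  3.1 73. ]
lens [724.77177999 208.4279736  175.        ] [ 68. 165. 175.]
lens s [724.70478733 205.041653   175.        ] [ 68.5 161.6 175. ]
swing 1.2133057331090584
```

move_arm:
  plan:
    - {"delta_pos":[12,3,0],"delta_rot":[0,0,0]}
    - {"delta_pos":[12,3,-15],"delta_rot":[0,0,0]}
    - {"delta_pos":[12,3,-30],"delta_rot":[0,0,0]}
    - {"delta_pos":[12,3,-45],"delta_rot":[0,0,0]}
    - {"delta_pos":[12,3,-60],"delta_rot":[0,0,0]}
    - {"delta_pos":[12,3,-72],"delta_rot":[0,0,0]}
    - {"delta_pos":[12,3,-80],"delta_rot":[0,0,0]}
    - {"delta_pos":[12,3,-85],"delta_rot":[0,0,0]}
    - {"delta_pos":[12,3,-85],"delta_rot":[0,0,0]}

```text
clock: 7.7
tcp_pos: [649.2, 71.9, 131.1]
ee_rot: [-1.569, 0.0, 1.395]
wrist_force: [-0.4, 0.1, 0.6]
opening: 0.002
```

```bash
python3 -c "
from h import *
cap('wrist','w5.png');cap('side','s5.png');s=monitor.read_state();t=s['tcp_pos'];print(t)
print(proj('w5.png',[t,t-[0,0,19],t-[0,0,32]]),proj('s5.png',[t,t-[0,0,19],t-[0,0,32]]))
w=cv2.imread('pics/w5.png');b=cv2.imread('pics/s5.png')[160:260,250:350];b=cv2.resize(b,(300,300),interpolation=3)
for z in(19,32):
  u,v=proj('s5.png',t-[0,0,z])[0];cv2.circle(b,(int((u-250)*3),int((v-160)*3)),2,(255,0,255),-1)
  u,v=proj('w5.png',t-[0,0,z])[0];cv2.circle(w,(int(u),int(v)),3,(255,0,255),-1)
cv2.imwrite('pics/d5.png',np.hstack([b,cv2.resize(w,(480,300))]))"
```

```text
[650.14856445  71.65984507 132.67462005]
[[321.65791459 274.72608844]
 [321.95336287 255.42458961]
 [322.11923823 244.60420707]] [[297.25878123 221.08214581]
 [297.43514376 225.75846568]
 [297.55332708 228.89350733]]
```

View pics/d5.png

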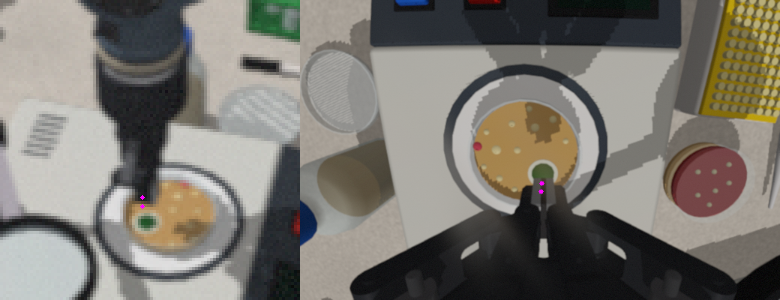

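Tip dots agree with the 19 mm tip length (side crop ~(142,198)), mould directly below at (147,222). Going down to 15 mm above and holding.

move_arm:
  plan:
    - {"delta_pos":[-1,0,-4],"delta_rot":[0,0,0]}
    - {"delta_pos":[-1,0,-8],"delta_rot":[0,0,0]}
    - {"delta_pos":[-1,0,-12],"delta_rot":[0,0,0]}
    - {"delta_pos":[-1,0,-15],"delta_rot":[0,0,0]}
    - {"delta_pos":[-1,0,-17],"delta_rot":[0,0,0]}
    - {"delta_pos":[-1,0,-17],"delta_rot":[0,0,0]}
    - {"delta_pos":[-1,0,-17],"delta_rot":[0,0,0]}
    - {"delta_pos":[-1,0,-17],"delta_rot":[0,0,0]}
    - {"delta_pos":[-1,0,-17],"delta_rot":[0,0,0]}
    - {"delta_pos":[-1,0,-17],"delta_rot":[0,0,0]}

```text
clock: 8.63
tcp_pos: [648.9, 71.5, 115.5]
ee_rot: [-1.571, -0.0, 1.394]
wrist_force: [0.8, -0.8, -0.4]
opening: -0.0
```

```bash
python3 -c "
from h import *
cap('wrist','w6.png');cap('side','s6.png');t=monitor.read_state()['tcp_pos'];print(t)
w=cv2.imread('pics/w6.png')[150:330,210:430];b=cv2.imread('pics/s6.png')[195:255,265:335];b=cv2.resize(b,(420,360),interpolation=3)
cv2.imwrite('pics/d6.png',np.hstack([b,cv2.resize(w,(360,360))]))
print(proj('s6.png',[t-[0,0,19],[649.5,72,81]]))"
```

```text
[648.83429833  71.49196444 115.46359194]
[[298.08077139 229.87035907]
 [297.95573139 233.64765327]]
```

View pics/d6.png

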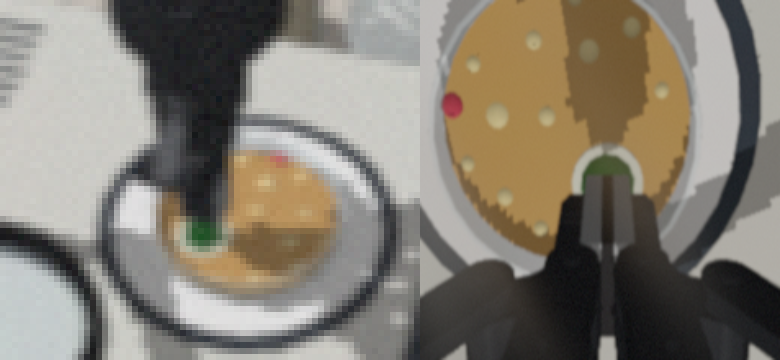

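Fingertips directly over the mould (side crop tip (205,215), mould (204,235)), gap visible. Holding, then rising.

move_arm:
  plan:
    - {"delta_pos":[0,0,0],"delta_rot":[0,0,0]}
    - {"delta_pos":[0,0,0],"delta_rot":[0,0,0]}
    - {"delta_pos":[0,0,0],"delta_rot":[0,0,0]}
    - {"delta_pos":[0,0,0],"delta_rot":[0,0,0]}
    - {"delta_pos":[0,0,0],"delta_rot":[0,0,0]}
    - {"delta_pos":[0,0,0],"delta_rot":[0,0,0]}
    - {"delta_pos":[0,0,0],"delta_rot":[0,0,0]}
    - {"delta_pos":[0,0,0],"delta_rot":[0,0,0]}
    - {"delta_pos":[0,0,0],"delta_rot":[0,0,0]}
    - {"delta_pos":[0,0,0],"delta_rot":[0,0,0]}

```text
clock: 9.57
tcp_pos: [648.7, 71.5, 115.3]
ee_rot: [-1.571, -0.0, 1.394]
wrist_force: [-0.9, -0.5, 0.6]
opening: 0.004
```

move_arm:
  plan:
    - {"delta_pos":[0,0,0],"delta_rot":[0,0,0]}
    - {"delta_pos":[0,0,0],"delta_rot":[0,0,0]}
    - {"delta_pos":[0,0,0],"delta_rot":[0,0,0]}
    - {"delta_pos":[0,0,0],"delta_rot":[0,0,0]}
    - {"delta_pos":[0,0,0],"delta_rot":[0,0,0]}
    - {"delta_pos":[0,0,0],"delta_rot":[0,0,0]}
    - {"delta_pos":[0,0,0],"delta_rot":[0,0,0]}
    - {"delta_pos":[0,0,0],"delta_rot":[0,0,0]}
    - {"delta_pos":[0,0,0],"delta_rot":[0,0,0]}
    - {"delta_pos":[0,0,0],"delta_rot":[0,0,0]}

```text
clock: 10.4
tcp_pos: [648.7, 71.5, 115.3]
ee_rot: [-1.571, -0.0, 1.394]
wrist_force: [-0.4, 0.2, -0.1]
opening: -0.002
```

move_arm:
  plan:
    - {"delta_pos":[0,0,0],"delta_rot":[0,0,0]}
    - {"delta_pos":[0,0,0],"delta_rot":[0,0,0]}
    - {"delta_pos":[0,0,0],"delta_rot":[0,0,0]}
    - {"delta_pos":[0,0,0],"delta_rot":[0,0,0]}
    - {"delta_pos":[0,0,0],"delta_rot":[0,0,0]}
    - {"delta_pos":[0,0,0],"delta_rot":[0,0,0]}
    - {"delta_pos":[0,0,0],"delta_rot":[0,0,0]}
    - {"delta_pos":[0,0,0],"delta_rot":[0,0,0]}
    - {"delta_pos":[0,0,0],"delta_rot":[0,0,0]}
    - {"delta_pos":[0,0,0],"delta_rot":[0,0,0]}

```text
clock: 11.23
tcp_pos: [648.7, 71.5, 115.3]
ee_rot: [-1.571, -0.0, 1.394]
wrist_force: [0.2, -0.3, -0.3]
opening: -0.001
```

move_arm:
  plan:
    - {"delta_pos":[0,0,10],"delta_rot":[0,0,0]}
    - {"delta_pos":[0,0,25],"delta_rot":[0,0,0]}
    - {"delta_pos":[-5,-2,45],"delta_rot":[0,0,0]}
    - {"delta_pos":[-30,-12,60],"delta_rot":[-0.1,-0.5,0]}
    - {"delta_pos":[-60,-25,60],"delta_rot":[-0.2,-1.1,0]}
    - {"delta_pos":[-90,-37,60],"delta_rot":[-0.3,-1.65,0]}
    - {"delta_pos":[-120,-49,50],"delta_rot":[-0.4,-2.2,0]}
    - {"delta_pos":[-150,-62,40],"delta_rot":[-0.5,-2.75,0]}
    - {"delta_pos":[-169,-69,30],"delta_rot":[-0.5,-2.75,0]}
    - {"delta_pos":[-169,-69,20],"delta_rot":[-0.5,-2.75,0]}

```text
clock: 12.07
tcp_pos: [473.4, 2.8, 135.2]
ee_rot: [-1.808, 0.0, 1.392]
wrist_force: [-0.8, -0.4, 0.5]
opening: 0.002
```

move_arm:
  plan:
    - {"delta_pos":[0,0,-10],"delta_rot":[0,0,0]}
    - {"delta_pos":[0,0,-20],"delta_rot":[0,0,0]}
    - {"delta_pos":[0,0,-24],"delta_rot":[0,0,0]}
    - {"delta_pos":[0,0,-24],"delta_rot":[0,0,0]}

```text
clock: 12.4
tcp_pos: [479.7, 2.4, 111.1]
ee_rot: [-1.814, 0.001, 1.394]
wrist_force: [-0.2, -0.1, -0.1]
opening: -0.004
```

```bash
python3 -c "
from h import *
cap('wrist','w7.png');cap('side','s7.png');s=monitor.read_state();t=s['tcp_pos'];print(t,s['ee_rot'],s['clock'])
Rm=R.from_euler('xyz',s['ee_rot']).as_matrix();tip=t+19*Rm[:,1];print('tip',tip,'approach',Rm[:,1])
w=cv2.imread('pics/w7.png');b=cv2.imread('pics/s7.png')[170:270,310:410];b=cv2.resize(b,(400,400),interpolation=3)
cv2.imwrite('pics/d7.png',np.hstack([b,w[100:350,150:500][:, :].repeat(1,0) if 0 else cv2.resize(w[60:400,150:490],(400,400))]))
for k in(0,25,30): print(k,proj('w7.png',tip+k*Rm[:,1]),proj('s7.png',tip+k*Rm[:,1]))
a=w.astype(int);B=(a[...,0]>a[...,2]+60)&(a[...,0]>a[...,1]+40);v,u=np.nonzero(B);print('blue',u.mean(),v.mean(),u.min(),u.max(),v.min(),v.max())
"
```

```text
[480.19288533   2.44845832 111.75188338] [-1.81550895e+00  7.98525868e-04  1.39414230e+00] 12.5
tip [484.7219317    1.62500362  93.31795647] approach [ 0.23837086 -0.04333972 -0.97020668]
0 [[322.34136034 254.26315994]] [[358.1576939  213.97114761]]
25 [[322.57780559 235.00031151]] [[355.39634706 219.29425942]]
30 [[322.61783703 231.74283725]] [[354.85412309 220.33958011]]
blue 321.9584462511292 226.82384823848238 303 342 213 247
```

View pics/d7.png

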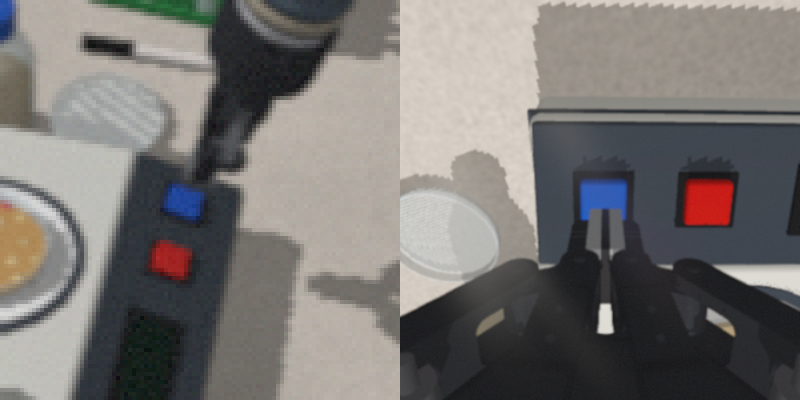

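Key centre at wrist pixel ~(322,232), matching the aimed tip point (322.6,231.7); red key well to the side. Press along the key's normal.

move_arm:
  plan:
    - {"delta_pos":[1.4,-0.3,-5.8],"delta_rot":[0,0,0]}
    - {"delta_pos":[2.9,-0.5,-11.6],"delta_rot":[0,0,0]}
    - {"delta_pos":[4.3,-0.8,-17.5],"delta_rot":[0,0,0]}
    - {"delta_pos":[5.5,-1,-22.3],"delta_rot":[0,0,0]}
    - {"delta_pos":[6.2,-1.1,-25.2],"delta_rot":[0,0,0]}
    - {"delta_pos":[6.7,-1.2,-27.2],"delta_rot":[0,0,0]}
    - {"delta_pos":[7.2,-1.3,-29.1],"delta_rot":[0,0,0]}
    - {"delta_pos":[7.6,-1.4,-31],"delta_rot":[0,0,0]}
    - {"delta_pos":[7.6,-1.4,-31],"delta_rot":[0,0,0]}
    - {"delta_pos":[7.6,-1.4,-31],"delta_rot":[0,0,0]}

```text
clock: 13.33
tcp_pos: [487.2, 1.2, 80.5]
ee_rot: [-1.815, 0.001, 1.394]
wrist_force: [-0.7, -0.3, 3.3]
opening: 0.002
```

move_arm:
  plan:
    - {"delta_pos":[0.2,0,-1],"delta_rot":[0,0,0]}
    - {"delta_pos":[0.5,-0.1,-2],"delta_rot":[0,0,0]}
    - {"delta_pos":[0.5,-0.1,-2],"delta_rot":[0,0,0]}
    - {"delta_pos":[0.5,-0.1,-2],"delta_rot":[0,0,0]}

```text
clock: 13.67
tcp_pos: [487.2, 1.2, 80.0]
ee_rot: [-1.816, 0.001, 1.394]
wrist_force: [-6.8, 0.8, 20.0]
opening: 0.002
```

```bash
python3 -c "
from h import *
for i in range(5):
  optics.capture('side');s=monitor.read_state();print(s['tcp_pos'].round(1),s['wrist_force'].round(1))"
```

```text
[487.2   1.2  80. ] [-6.5  0.2 20.2]
[487.2   1.2  80. ] [-6.1  0.8 21. ]
[487.2   1.2  80. ] [-6.3  0.7 21.1]
[487.2   1.2  80. ] [-6.9  0.5 20.6]
[487.2   1.2  80. ] [-6.8 -0.3 20.7]
```

move_arm:
  plan:
    - {"delta_pos":[-0.5,0.1,2],"delta_rot":[0,0,0]}
    - {"delta_pos":[-0.5,0.1,2],"delta_rot":[0,0,0]}
    - {"delta_pos":[-0.5,0.1,2],"delta_rot":[0,0,0]}

```text
clock: 14.17
tcp_pos: [487.1, 1.2, 80.6]
ee_rot: [-1.815, 0.001, 1.394]
wrist_force: [-1.2, 0.4, 3.5]
opening: -0.002
```

```bash
python3 -c "
from h import *
for i in range(4):
  optics.capture('side');s=monitor.read_state();print(s['tcp_pos'].round(2),s['wrist_force'].round(1))"
```

```text
[487.18   1.16  80.39] [-1.4  0.1  3.7]
[487.15   1.18  80.31] [-3.2 -0.2  6.8]
[487.16   1.18  80.33] [-2.7  1.   6.6]
[487.18   1.16  80.33] [-3.   0.6  6.6]
```

move_arm:
  plan:
    - {"delta_pos":[-1,0.2,4],"delta_rot":[0,0,0]}
    - {"delta_pos":[-3,0.5,12],"delta_rot":[0,0,0]}
    - {"delta_pos":[-7,1,28],"delta_rot":[0,0,0]}
    - {"delta_pos":[-12,2,50],"delta_rot":[0,0,0]}
    - {"delta_pos":[-16,3,80],"delta_rot":[0,0,0]}
    - {"delta_pos":[-16,3,110],"delta_rot":[0,0,0]}
    - {"delta_pos":[-16,3,130],"delta_rot":[0,0,0]}
    - {"delta_pos":[-16,3,140],"delta_rot":[0,0,0]}
    - {"delta_pos":[-16,3,140],"delta_rot":[0,0,0]}

```text
clock: 15.12
tcp_pos: [472.9, 3.7, 223.3]
ee_rot: [-1.822, 0.001, 1.394]
wrist_force: [-0.1, -0.2, -0.4]
opening: -0.002
```

```bash
python3 -c "
from h import *
cap('wrist','w8.png');cap('side','s8.png');s=monitor.read_state();print(s['tcp_pos'],s['wrist_force'].round(1),s['clock'])
b=cv2.imread('pics/s8.png')[170:350,200:400];w=cv2.imread('pics/w8.png')
cv2.imwrite('pics/d8.png',np.hstack([cv2.resize(b,(330,297),interpolation=3),cv2.resize(w,(470,297))]))"
```

```text
[471.17838949   4.08083926 220.58560085] [-0.5 -0.7 -1. ] 15.2167
```

View pics/d8.png

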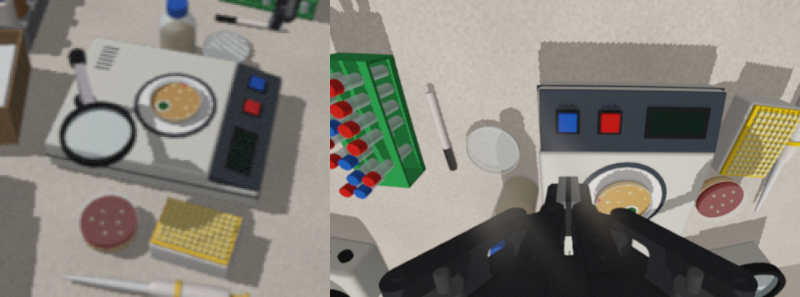

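Lens clear at left, plate in place, tally key back up, everything else undisturbed. Checking numerically how high the key stood before pressing, to confirm that the stop felt was the key's own end.

```bash
python3 -c "
from h import *
from scipy.optimize import least_squares
p=np.load('p.npy');m=R.from_euler('z',p[2]).as_matrix();o=np.array([p[0],p[1],0])
n=m@[-np.sin(.244),0,np.cos(.244)];ex=m@[np.cos(.244),0,np.sin(.244)];ey=m@[0,1,0]
obs=[]
for w,sel in(('w4.png','full'),('w7.png','nolow'),('w8.png','full')):
  a=cv2.imread('pics/'+w).astype(int)
  for c,col in((0,'b'),(1,'r')):
    M=((a[...,0]>a[...,2]+50)&(a[...,0]>a[...,1]+35)) if c==0 else ((a[...,2]>a[...,0]+60)&(a[...,2]>a[...,1]+60))
    nn,l,st,ce=cv2.connectedComponentsWithStats(M.astype(np.uint8))
    q=proj(w,m@[-124,-82+55*c,63]+o)[0]
    ok=[i for i in range(1,nn) if st[i,4]>100]; i=min(ok,key=lambda i:np.linalg.norm(ce[i]-q))
    print(w,col,st[i],ce[i].round(1),q.round(1))
    if not(w=='w7.png' and c==0): obs.append((w,c,ce[i]))
def res(x,obs): 
  return np.ravel([proj(w,x[:3]+55*c*ey)[0]-u for w,c,u in obs])
for ob in(obs,[k for k in obs if k[0]!='w4.png'],[k for k in obs if k[0]!='w7.png'],[k for k in obs if k[0]!='w8.png']):
  r=least_squares(res,[490,0,63.],args=(ob,)); print(r.x.round(2),(m.T@(r.x-o)).round(1),r.fun.round(1))
"
```

```text
w4.png b [197  22  30  32 935] [211.6  37.5] [211.3  36.7]
w4.png r [262  22  30  31 913] [276.6  37. ] [276.3  36. ]
w7.png b [ 303  212   40   36 1126] [322.1 226.8] [321.6 230.5]
w7.png r [ 391  212   43   40 1576] [411.4 231.6] [410.5 230.6]
w8.png b [311 152  26  27 681] [323.5 164.8] [322.6 164.3]
w8.png r [368 152  28  27 692] [381.1 165.2] [380.5 164.5]
[4.9248e+02 1.5000e-01 6.3200e+01] [-123.3  -81.5   63.2] [ 0.3 -0.   0.3 -0.3 -0.1  0.  -0.4  0.2 -0.   0. ]
[4.9259e+02 3.2000e-01 6.2930e+01] [-123.3  -81.3   62.9] [ 0.  -0.1 -0.2  0.2  0.1 -0. ]
[4.9249e+02 9.0000e-02 6.3130e+01] [-123.3  -81.5   63.1] [ 0.2  0.   0.2 -0.2 -0.4  0.2 -0.1  0. ]
[4.925e+02 7.000e-02 6.325e+01] [-123.3  -81.5   63.3] [ 0.2  0.   0.2 -0.2 -0.2  0.1]
```

Vision puts the key top at about 63 mm, the tip stop at about 62 mm; that could mean the fingers met the frame around the key. A light touch (well short of 4 mm) will tell where the key begins.

move_arm:
  plan:
    - {"delta_pos":[2,-0.4,-30],"delta_rot":[0,0,0]}
    - {"delta_pos":[5,-1,-60],"delta_rot":[0,0,0]}
    - {"delta_pos":[7,-1.3,-90],"delta_rot":[0,0,0]}
    - {"delta_pos":[9,-1.7,-110],"delta_rot":[0,0,0]}
    - {"delta_pos":[12,-2.2,-123],"delta_rot":[0,0,0]}
    - {"delta_pos":[13.5,-2.5,-130],"delta_rot":[0,0,0]}
    - {"delta_pos":[14,-2.6,-132],"delta_rot":[0,0,0]}
    - {"delta_pos":[14,-2.6,-132],"delta_rot":[0,0,0]}
    - {"delta_pos":[14,-2.6,-132],"delta_rot":[0,0,0]}

```text
clock: 15.97
tcp_pos: [485.3, 1.5, 88.5]
ee_rot: [-1.815, 0.001, 1.394]
wrist_force: [0.5, -0.5, 0.7]
opening: 0.001
```

```bash
cat > f.py <<'E'
from h import *
P=[];F=[]
for i in range(8):
  optics.capture('side');s=monitor.read_state();P.append(s['tcp_pos']);F.append(s['wrist_force'])
print(np.mean(P,0).round(2),np.mean(F,0).round(2),np.std(F,0).round(1))
E
python3 f.py
```

```text
[485.59   1.47  89.04] [-0.04  0.41 -0.21] [0.3 0.5 0.6]
```

move_arm:
  plan:
    - {"delta_pos":[0.4,-0.1,-1.5],"delta_rot":[0,0,0]}
    - {"delta_pos":[0.9,-0.2,-3.5],"delta_rot":[0,0,0]}
    - {"delta_pos":[1.2,-0.2,-5],"delta_rot":[0,0,0]}
    - {"delta_pos":[1.2,-0.2,-5],"delta_rot":[0,0,0]}

```text
clock: 16.7
tcp_pos: [486.8, 1.2, 83.2]
ee_rot: [-1.815, 0.001, 1.394]
wrist_force: [-0.4, 0.2, 2.2]
opening: -0.002
```

```bash
python3 f.py
```

```text
[486.8    1.19  83.39] [ 0.22 -0.41  1.83] [0.7 0.5 0.5]
```

move_arm:
  plan:
    - {"delta_pos":[-0.3,0,1.3],"delta_rot":[0,0,0]}
    - {"delta_pos":[-0.3,0,1.3],"delta_rot":[0,0,0]}
    - {"delta_pos":[-0.3,0,1.3],"delta_rot":[0,0,0]}

```text
clock: 17.35
tcp_pos: [486.4, 1.3, 84.7]
ee_rot: [-1.815, 0.001, 1.394]
wrist_force: [1.5, -0.6, 2.2]
opening: -0.002
```

```bash
python3 f.py
```

```text
[486.32   1.27  84.63] [1.16 0.05 1.43] [0.5 0.4 0.2]
```

move_arm:
  plan:
    - {"delta_pos":[-0.1,0,0.6],"delta_rot":[0,0,0]}
    - {"delta_pos":[-0.1,0,0.6],"delta_rot":[0,0,0]}
    - {"delta_pos":[-0.1,0,0.6],"delta_rot":[0,0,0]}

```text
clock: 18.0
tcp_pos: [485.9, 1.3, 85.1]
ee_rot: [-1.814, 0.001, 1.394]
wrist_force: [0.1, -0.0, 2.0]
opening: -0.001
```

```bash
python3 f.py
```

```text
[485.93   1.34  85.14] [0.51 0.25 0.85] [0.6 0.3 0.6]
```

The key's surface is met at TCP z ≈ 85.2, the hard stop was at ≈ 80.4, i.e. the full 5 mm travel. Retreating.

move_arm:
  plan:
    - {"delta_pos":[-1,0.2,4],"delta_rot":[0,0,0]}
    - {"delta_pos":[-3,0.5,12],"delta_rot":[0,0,0]}
    - {"delta_pos":[-7,1,28],"delta_rot":[0,0,0]}
    - {"delta_pos":[-12,2,50],"delta_rot":[0,0,0]}
    - {"delta_pos":[-14,3,80],"delta_rot":[0,0,0]}
    - {"delta_pos":[-14,3,110],"delta_rot":[0,0,0]}
    - {"delta_pos":[-14,3,130],"delta_rot":[0,0,0]}
    - {"delta_pos":[-14,3,135],"delta_rot":[0,0,0]}
    - {"delta_pos":[-14,3,135],"delta_rot":[0,0,0]}
    - {"delta_pos":[-14,3,135],"delta_rot":[0,0,0]}

```text
clock: 19.23
tcp_pos: [471.3, 4.5, 220.0]
ee_rot: [-1.814, 0.001, 1.394]
wrist_force: [-0.1, 0.5, -0.5]
opening: 0.001
```

```bash
python3 -c "
from h import *
cap('side','s9.png');a=cv2.imread('pics/s9.png').astype(int);b=cv2.imread('pics/s8.png').astype(int)
d=cv2.blur(np.abs(a-b).max(2).astype(np.uint8),(3,3))>25
v,u=np.nonzero(d);print('changed px',len(u),(u.min(),u.max(),v.min(),v.max()) if len(u) else '')
print(monitor.read_state()['wrist_force'],bot.sign_off())"
```

```text
changed px 18 (np.int64(368), np.int64(378), np.int64(182), np.int64(188))
the job is handed in; nothing more can be done
[-0.13693477 -0.14652671 -1.3126248 ] None
```

The job is done and handed in at about 19 s on the robot's clock; no verdict was reported.

- **Magnifier:** I pushed it to the left with the shut fingertips, with about 1 N showing in the readings. It stands at about 1.21 rad, measured from the pictures, so the lens is well clear of the plate.
- **Pointing:** I held the fingertips about 15 mm above the mould for roughly 3 s. The plate was not touched.
- **Tally key:** I pressed it along its tilted axis to the stop, with about 21 N against the stop, and let it come back up.

**One check disagreed.** The cameras put the raised key's top only about 1 mm above where the fingertips had stopped, which would have meant a short press. To settle it I touched the key again lightly, less than 2 mm down and below the 4 mm counting point. The force readings put the raised key's surface at tool height 85.2 mm and the stop at 80.4 mm. That matches the full 5 mm travel, so I trust the force reading. It does mean the key was touched a second time after the press.

**Last checks:** A picture after the main press showed the lens out at the left, the plate on its stage and the key up. A comparison picture after the second touch differed only in a patch of 18 pixels, which I did not look at further. The wrist force was near zero, with the arm clear above the panel.

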